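# Pin the roller axle and swing the ring over

## Robot

A 7-joint arm with a two-finger parallel gripper is mounted at the origin on a cart in front of the work surface, level with it; the furniture and walls round the work are solid. World frame = base frame: x ahead of the robot, y to its left, z up, the work surface at z = 0. Lengths are in m, angles in rad, forces in N, time in s.
With the tool pointing down it reaches from about 0.4 to 0.875 m from the base axis. Payload 19.3 kg.
Tool frame: the origin (TCP) lies between the finger pads; the fingertips stand bot.tcp_to_tips ahead of it and the grasp point (between the pads) is the TCP (bot.tcp_to_tips is the distance from the TCP to the fingertips, in m); z points along the fingers, y is the line along which they close (so a half turn about z gives the same grasp; the last joint's range is limited). The gripper opens to 85 mm and grips with 20 to 120 N. Pads are 22 mm wide; open, the fingers measure 114 mm over their backs; the gripper's body (76 mm by 85 mm) begins 54 mm behind the grasp point. The pads swing forward as they close: fully open they stand 13 mm farther back than shut.
Start: joints at [-1.379, 0.521, -0.036, 1.599, 0.021, 1.021, -0.113], TCP at [0.162, 0.604, 0.25] pointing down, gripper open.
Joint ranges: [-2.91, 2.91], [-0.3, 2.13], [-1.5, 1.42], [0.17, 2.43], [-1.26, 4.41], [0.16, 1.93], [-2.52, 2.52]. Speed limits (rad/s): [1.89, 1.89, 2.39, 2.39, 3.01, 3.01, 3.01].

## Interface

Orientations are given as [roll, pitch, yaw] about the fixed x, y, z axes, in that order (R = Rz(yaw) Ry(pitch) Rx(roll)).
In Python, from workcell import telemetry, grab_frame, bot gives the robot as it stands. The module is installed in compiled form; this text tells all that it offers.
- The arm moves only by the shell command python3 -m crank 'ROWS' [FORCE]. ROWS is text: rows parted by semicolons, each of 7 numbers parted by spaces: the finger opening in m, from 0 to 0.0854, then the shift along the tool's x, y, z in m, then the turn, a rotation vector about the tool's x, y, z in degrees. A call has exactly 8 rows; each row shifts and turns the commanded pose from where the row before left it, along the tool's axes as they then stand; what a row does not reach is not made up. A row lasts 1/12 s, in which the tool goes at most 41.7 mm and 7.16 degrees, less where a joint would pass 70% of its speed; a pose out of reach is approached as far as the arm can. A call with a gripper value outside its range is refused whole. The fingers move at their own pace and stop on an object; FORCE is the grip in N (left out, the last holds). Time passes only in rows, so rows that do not move let the fingers close, or fill a call up. It gives the time, the measured TCP pose, the force, the opening and the grip force at its end, in the units of the state.
- telemetry.observe(): the state, without advancing time (a new reading comes with each control period).
- grab_frame(name): name is "scene" or "top"; returns a dict with "pixels" (384x512x3 uint8, red, green, blue), "depth" (384x512 float32, m along the optical axis (not along the pixel's ray), 0 where there is no reading), "vertical_fov" (degrees; the focal length in pixels is half the picture's height over the tangent of half this angle, whatever the lens; pixels are square), "cx", "cy" (the principal point, pixels), "R" (3x3) and "t" (3): a world point X has camera coordinates R X + t. Camera axes: x right, y down, z forward; pixel columns grow to the right and rows downward; lengths in m; the calibration is good to about 2 mm. A picture is of the moment at which its call begins.
- bot.job_done(): hands the job in; it is judged then, once.
The state is a dict: "clock": time; "qpos": joint angles; "qd": joint speeds; "joint_efforts": joint torques, N m; "position": TCP position; "tool_rot": TCP orientation; "force": force on the tool from outside, world axes, zero at the start; "moment": the same for the moment, N m; "grip_width": finger opening in m; "finger_force": force on a finger pad.
Only numpy, scipy, OpenCV 4.12 (cv2) and the standard library are available. Lean on these libraries where they do the work, as an engineer would, in place of code of your own. Each camera call takes 0.05 s, during which the arm holds its last target. There are 200 camera calls.

## Task

The yellow roller on the blue stand has lost its retainer: take the red-headed linchpin out of its wooden block, feel for the cross hole in the top of the axle's free end, and push the pin down through it, fully home, without forcing it. Only then swing its brass ring over the end of the axle, fully down, so that it locks the pin, and let go. Handle the stand and pin gently and leave the lock cores and the key on the bench alone.

Things in the scene. Friction and masses are not known exactly. Their poses are not given: they have to be found in the camera images.
- stand: Blue pedestal fixed to the bench; carries a steel axle with a yellow roller. Origin on the bench under the middle of the axle's travel; z up, x along the axle to its free end, y across. Free end: square bar 24 mm wide, flat top z = 127 mm, underside 103 mm. Pedestal x -143 to -81 mm, up to z = 148 mm. Press on it only lightly.
- hole_mid (a point): Fixed point of the stand: x = y = 0 at the height of the bar's flat top. The axle has end play and sits anywhere in it, so the cross hole's mouth lies up to 11 mm from here along the stand's x, either way, at y = 0; readings do not tell where. Under 15 N along x the axle does not shift. The bar ends 18 mm beyond the hole's middle and is flat for 24 mm behind it.
- ball_mid (a point): Fixed point of the stand 16 mm below hole_mid. The upright hole goes right through the bar, 9.8 mm wide, 1 mm chamfer at its mouth. At this depth a spring ball stands into it from the +y side: a pin drops in freely for about 13 mm, then needs a steady push of some 2 to 6 N to go home, and the ball then holds it.
- roller: Yellow sleeve on the axle, fixed, 34 mm in diameter, 55 mm long, from x = -90 to -35 mm in the stand's frame. Origin in the middle of its end face at the pedestal; z along the axle to the free end.
- block: Wooden block, 46 mm square and 46 mm high, fixed to the bench; the linchpin stands in its upright 12 mm hole at first, its shoulder on the block's top. Origin on the bench top under the hole, z up.
- linchpin: Loose pin, about 110 g. Origin mid shoulder under the head, z up through the head. Red head 16 x 16 mm, z 0 to 30 mm; shank 8 mm thick down to z = -34 mm, blunt, its last 3 mm tapering to a 6 mm flat tip. x points to the ring's side: in the axle it must point to the free end, like the stand's x. Grip the head across y, fingertips 13 mm or more above the shoulder to clear the ring.
- ring (a joint): Angle (rad) of the brass ring, hinged on the pin's y axis 6 mm above the shoulder. 0: level along the pin's x; positive: swung down; range -0.3 to 1.5 (fully down round the bar, end under the pin's tip). Stiff hinge, 0.06 N m (2 N at 30 mm): it stays where it is left.
- ring_end (a point): Middle of the ring's end bar, 44 mm from the hinge line. The ring is 4 mm wire; its straight arms lie at y = +24 and -24 mm of the pin, 10 to 34 mm from the hinge line. They pass outside the 24 mm axle bar and can be pushed down and round by two fingers set astride of the bar, or by one.
- lock_core_a: Bystander: zinc lock core with a key in it, 22 x 93 x 14 mm, lying on the bench; origin in the middle of its underside.
- lock_core_b: Bystander: second zinc lock core with a key in it, 24 x 93 x 14 mm, lying on the bench; origin in the middle of its underside.
- black_key: Bystander: key with a black moulded head, 25 x 61 x 9 mm, lying on the bench; origin in the middle of its underside.

How it is judged:
On the way, in this order (a step that is already met when the one before it is completed fails the run):
1. the linchpin is pushed home in the axle's cross hole (shoulder on the axle) with its ring still open (z of linchpin in the frame of stand between 0.122 and 0.1295 m and y of linchpin in the frame of stand between -0.004 and 0.004 m and x of linchpin in the frame of stand between -0.016 and 0.016 m and angle between linchpin's own z axis and vertical below 0.1 rad and value of joint ring below 0.7 rad), for 0.2 s.
2. the ring is swung fully down round the axle's end (z of linchpin in the frame of stand between 0.122 and 0.1295 m and y of linchpin in the frame of stand between -0.004 and 0.004 m and x of linchpin in the frame of stand between -0.016 and 0.016 m and angle between linchpin's own z axis and vertical below 0.1 rad and value of joint ring above 1.3 rad), for 0.2 s.
At the end, for the whole second after the job is handed in: The linchpin stands upright (within 0.1 rad) in the axle's cross hole, its shoulder within 2.5 mm of the axle's flat top, within 4 mm of the axle's centre line, with the ring swung down to more than 1.3 rad round the axle's end, its end bar below the axle; released and at rest (all of step 2 and z of ring_end in the frame of stand below 0.095 m and linear speed of linchpin below 0.02 m/s); the robot touches nothing.
It fails at once if the linchpin is pressed on the stand, axle or roller with more than 50 N (all contacts together) (contact force between linchpin and stand above 50 N).
It fails at once if the robot itself pushes the stand, axle or roller with more than 20 N (contact force between any of the arm, the fingers and stand above 20 N).
It fails at once if a lock core or the black key is moved by more than 20 mm (distance of any of lock_core_a, lock_core_b, black_key from where it was at the start of the episode above 0.02 m).
It also fails if it takes over 72 s, if anything falls off the work surface, if the arm or the gripper's body presses on something with over 40 N, if the wrist force passes 120 N, or if a joint passes its speed limit or range.

## Working session

There is one attempt and no reset: what is moved stays moved. The work goes in short steps, Python scripts to look and compute and a shell command to move; the robot and the scene stay as the last step left them, time stands still between calls to the robot, and variables do not carry over. Pictures are saved under pics/ and viewed, at most 10 in all, crops included, and the job is handed in when it is done.

```bash
mkdir -p pics; cat > h.py <<'E'
import numpy as np, cv2
from workcell import telemetry, grab_frame, bot
def get(n):
    f=grab_frame(n); f["f"]=192/np.tan(np.radians(f["vertical_fov"])/2); return f
def pts(f,mask):
    v,u=np.nonzero(mask&(f["depth"]>0)); d=f["depth"][v,u]
    c=np.stack([(u-f["cx"])/f["f"]*d,(v-f["cy"])/f["f"]*d,d],1)
    return (c-f["t"])@np.array(f["R"])
def ray(f,u,v,z):
    R=np.array(f["R"]); o=-R.T@f["t"]; d=R.T@np.array([(u-f["cx"])/f["f"],(v-f["cy"])/f["f"],1]); return o+d*(z-o[2])/d[2]
def proj(f,X):
    c=np.array(f["R"])@X+f["t"]; return c[:2]/c[2]*f["f"]+[f["cx"],f["cy"]]
def save(f,n): cv2.imwrite("pics/"+n,cv2.cvtColor(f["pixels"],cv2.COLOR_RGB2BGR))
E
python3 - <<'E'
from h import *
a=get("scene");b=get("top");save(a,"s0.png");save(b,"t0.png")
for f in(a,b): print(f["f"],-np.array(f["R"]).T@f["t"],f["cx"],f["cy"])
print(telemetry.observe(),bot.tcp_to_tips)
E
```

```text
466.69167232627 [0.72671821 0.96582562 0.6953921 ] 258.999981291315 188.23257184073046
410.76565255720396 [0.36352015 0.12390374 1.14053908] 259.2824497579436 192.83799175675912
{'clock': 0.1, 'qpos': array([-1.37917661,  0.52192239, -0.03630255,  1.59993203,  0.02120711,
        1.02109731, -0.11281105]), 'qd': array([ 0.00013556,  0.00026016,  0.00023212, -0.001602  , -0.00012022,
       -0.0019063 ,  0.00087733]), 'joint_efforts': array([ 3.91251917e-03, -9.28473759e+01,  1.98431343e+00, -3.70529974e+01,
        1.81931845e-02,  5.51135585e-03,  2.24758162e-05]), 'position': array([0.16175022, 0.60342615, 0.2498103 ]), 'tool_rot': array([-3.14062242e+00,  8.59572135e-05,  2.87973274e+00]), 'force': array([ 0.19803996,  0.57168299, -0.35535481]), 'moment': array([0.02560189, 0.02726305, 0.03012266]), 'finger_force': 0.0, 'grip_width': 0.08546801647720155} 0.019
```

View pics/s0.png

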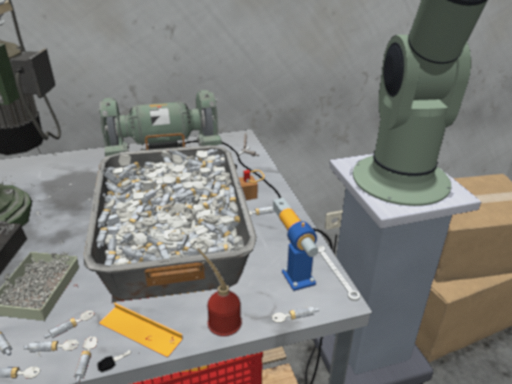

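View pics/t0.png

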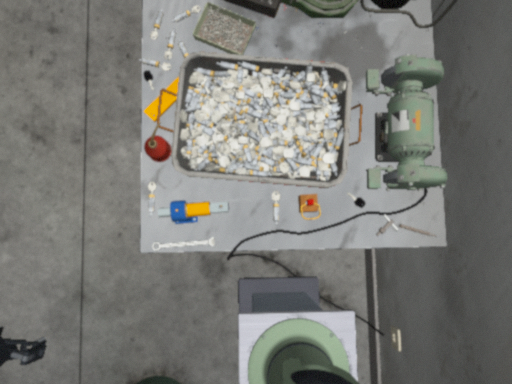

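The scene view shows the blue stand at (300,255), with its free end towards (278,204), and the block with the red pin at (247,185). In the top view the roller is at (197,209), the free end at (222,207) and the block at (309,206).

```bash
python3 - <<'E'
from h import *
T=get("top");S=get("scene")
def hsv(f): return cv2.cvtColor(f["pixels"],cv2.COLOR_RGB2HSV)
def box(f,u0,u1,v0,v1):
    m=np.zeros((384,512),bool); m[v0:v1,u0:u1]=1; return m
def rng(h,l,u): return cv2.inRange(h,np.array(l),np.array(u))>0
for n,f,bp,bb in(("top",T,(295,325,190,222),(160,235,192,228)),("scene",S,(230,265,165,205),(265,330,190,290))):
    h=hsv(f)
    red=(rng(h,(0,170,90),(5,255,255))|rng(h,(174,170,90),(180,255,255)))&box(f,*bp)
    yel=rng(h,(15,150,120),(30,255,255))&box(f,*bb)
    blu=rng(h,(100,150,50),(125,255,255))&box(f,*bb)
    wood=rng(h,(6,90,60),(20,255,255))&box(f,*bp)&~red
    for k,m in(("red",red),("yel",yel),("blu",blu),("wood",wood)):
        p=pts(f,m); print(n,k,m.sum()); 
        if len(p):
            print(np.round(np.percentile(p,[2,25,50,75,98],axis=0),3).tolist())
            zt=np.percentile(p[:,2],95); q=p[p[:,2]>zt-.006]
            print(" top band",np.round(q.mean(0),4),np.round(q.min(0),4),np.round(q.max(0),4))
            v,u=np.nonzero(m); print(" px",u.mean(),v.mean(),u.min(),u.max(),v.min(),v.max(), cv2.minAreaRect(np.stack([u,v],1).astype(np.float32)))
def crop(f,u0,u1,v0,v1,k): return cv2.resize(f["pixels"][v0:v1,u0:u1],None,fx=k,fy=k,interpolation=cv2.INTER_CUBIC)
a=crop(T,150,330,185,225,4); b=crop(S,225,335,165,295,3)
c=np.zeros((160+390,720,3),np.uint8); c[:160,:720]=a; c[160:,:330]=b
cv2.imwrite("pics/c0.png",c[:,:,::-1])
E
```

```text
top red 25
[[0.438, -0.042, 0.072], [0.441, -0.039, 0.074], [0.444, -0.036, 0.076], [0.446, -0.034, 0.077], [0.45, -0.031, 0.08]]
 top band [ 0.4442 -0.0364  0.0766] [ 0.4383 -0.042   0.0738] [ 0.4515 -0.0308  0.0803]
 px 309.96 201.8 308 312 199 204 ((310.0, 201.5), (5.0, 4.0), 90.0)
top yel 286
[[0.413, 0.223, 0.119], [0.42, 0.236, 0.127], [0.428, 0.25, 0.129], [0.435, 0.263, 0.131], [0.443, 0.276, 0.135]]
 top band [0.4295 0.2485 0.1306] [0.4155 0.2214 0.1276] [0.4444 0.2753 0.1362]
 px 197.4825174825175 208.82517482517483 186 209 202 216 ((197.53045654296875, 208.7743682861328), (12.699625968933105, 22.307170867919922), 83.6598129272461)
top blu 263
[[0.402, 0.279, 0.009], [0.406, 0.288, 0.131], [0.418, 0.296, 0.136], [0.433, 0.305, 0.139], [0.445, 0.313, 0.143]]
 top band [0.4265 0.2977 0.1391] [0.411  0.2813 0.136 ] [0.4427 0.3129 0.1451]
 px 178.75665399239543 212.2471482889734 171 192 201 222 ((180.9549102783203, 211.50411987304688), (20.913755416870117, 20.461078643798828), 84.80557250976562)
top wood 324
[[0.403, -0.064, 0.005], [0.427, -0.051, 0.044], [0.438, -0.037, 0.046
[... 1023 characters left out ...]
09, 0.029], [0.439, 0.316, 0.061], [0.449, 0.318, 0.105], [0.453, 0.329, 0.141]]
 top band [0.4322 0.3058 0.1381] [0.41   0.2881 0.1336] [0.4468 0.319  0.142 ]
 px 298.35076045627375 259.1739543726236 283 314 223 288 ((298.0865173339844, 255.49835205078125), (64.98798370361328, 30.80199432373047), 88.8982925415039)
scene wood 298
[[0.407, -0.062, 0.006], [0.433, -0.025, 0.025], [0.443, -0.015, 0.042], [0.454, -0.013, 0.047], [0.466, -0.009, 0.064]]
 top band [ 0.4447 -0.0083  0.0635] [ 0.4051 -0.0648  0.0525] [0.5231 0.1215 0.1063]
 px 249.28523489932886 186.74161073825502 232 263 170 200 ((247.54690551757812, 186.87936401367188), (22.368112564086914, 34.277061462402344), 21.250507354736328)
```

View pics/c0.png

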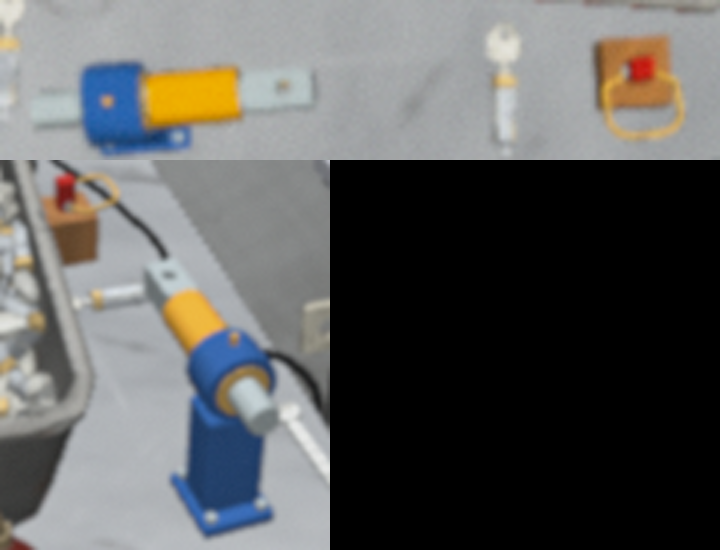

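```bash
python3 - <<'E'
from h import *
T=get("top");S=get("scene")
ys=[];
# bar+roller by depth in top view
v,u=np.mgrid[0:384,0:512]
def world(f):
    d=f["depth"]; c=np.stack([(u-f["cx"])/f["f"]*d,(v-f["cy"])/f["f"]*d,d],-1); return (c-f["t"])@np.array(f["R"])
W=world(T)
m=(W[...,2]>.1)&(W[...,2]<.15)&(u>150)&(u<240)&(v>192)&(v<228)&(T["depth"]>0)
for c in range(155,236,3):
    vv=np.nonzero(m[:,c])[0]
    if len(vv): print(c,vv.min(),vv.max(),np.round(ray(T,c,(vv.min()+vv.max())/2,.115)[:2],4),np.round(np.median(W[vv,c,2]),3))
hs=cv2.cvtColor(T["pixels"],cv2.COLOR_RGB2HSV)
y=(cv2.inRange(hs,np.array((15,150,120)),np.array((30,255,255)))>0)&(u>170)&(u<235)&(v>192)&(v<228)
vv,uu=np.nonzero(y); print("roller",ray(T,uu.mean(),vv.mean(),.122))
for uu,vv in((220.75,206.75),): print("hole top",ray(T,uu,vv,.127))
su,sv=225+168/3,165+(273-160)/3; print("hole scene",su,sv,ray(S,su,sv,.127))
# bar end
b=m&(u>211); vv,uu=np.nonzero(b); print("bar px",uu.min(),uu.max(),vv.min(),vv.max()); 
# red head faces / ring
r=(cv2.inRange(hs,np.array((16,110,100)),np.array((30,255,255)))>0)&(u>295)&(u<327)&(v>190)&(v<225)
vv,uu=np.nonzero(r); print("ring px",len(uu),uu.min(),uu.max(),vv.min(),vv.max(),uu.mean(),vv.mean())
for z in(.052,.065): print(ray(T,(uu.min()+uu.max())/2,vv.max(),z))
p=W[r]; print(np.round(p[::6],3).tolist())
print("red", ray(T,309.96,201.6,.076), ray(S,246.4,171.8,.076))
hs=cv2.cvtColor(S["pixels"],cv2.COLOR_RGB2HSV)
r=(cv2.inRange(hs,np.array((16,110,100)),np.array((30,255,255)))>0)&(u>240)&(u<270)&(v>165)&(v<200)
p=world(S)[r]; vv,uu=np.nonzero(r);print("ringS",np.c_[uu,vv][::8].tolist(),np.round(p[::8],3).tolist())
E
```

```text
158 208 214 [0.4253 0.349 ] 0.124
161 208 216 [0.4226 0.3416] 0.124
164 207 216 [0.4237 0.3342] 0.123
167 207 215 [0.4248 0.3268] 0.124
170 203 215 [0.4297 0.3194] 0.138
173 201 220 [0.4258 0.312 ] 0.138
176 201 220 [0.4257 0.3045] 0.138
179 200 220 [0.4268 0.2971] 0.136
182 200 220 [0.4266 0.2897] 0.135
185 200 220 [0.4265 0.2823] 0.131
188 203 216 [0.4276 0.2748] 0.127
191 203 216 [0.4275 0.2674] 0.129
194 203 215 [0.4286 0.2599] 0.13
197 202 215 [0.4297 0.2525] 0.128
200 202 215 [0.4296 0.245 ] 0.13
203 202 215 [0.4294 0.2376] 0.129
206 201 214 [0.4318 0.2301] 0.128
209 201 214 [0.4316 0.2227] 0.127
212 203 212 [0.4315 0.2152] 0.127
215 202 212 [0.4326 0.2077] 0.127
218 202 211 [0.4337 0.2002] 0.126
221 202 211 [0.4336 0.1928] 0.126
224 202 211 [0.4335 0.1853] 0.126
227 201 211 [0.4346 0.1778] 0.126
roller [0.42835195 0.25046814 0.122     ]
hole top [0.43216176 0.19258929 0.127     ]
hole scene 281.0 202.66666666666666 [0.43441432 0.19411435 0.127     ]
bar px 212 228 201 212
ring px 76 300 320 196 218 308.0394736842105 206.98684210526315
[ 0.40298049 -0.03854166  0.052     ]
[ 0.40250923 -0.03660164  0.065     ]
[[0.462, -0.033, 0.046], [0.443, -0.022, 0.049], [0.441, -0.017, 0.043], [0.441, -0.054, 0.044], [0.438, -0.021, 0.052], [0.437, -0.061, 0.053], [0.436, -0.027, 0.046], [0.432, -0.015, 0.059], [0.43, -0.015, 0.055], [0.428, -0.019, 0.043], [0.424, -0.015, 0.058], [0.422, -0.017, 0.06], [0.403, -0.024, 0.06]]
red [ 0.44481536 -0.0362376   0.076     ] [ 0.44815389 -0.03213786  0.076     ]
ringS [[253, 171], [249, 181], [251, 182]] [[0.421, -0.063, 0.057], [0.445, -0.018, 0.056], [0.44, -0.019, 0.052]]
```

The pin is at about (0.444, -0.037) with its ring towards world -x. The stand's hole_mid is at about (0.435, 0.187) and its x axis at yaw -85°. In the pictures the hole sits about 6 mm behind hole_mid. I'll approach the pin.

```bash
python3 -m crank '0.0854 -.0231 -.0167 0 0 0 0;0.0854 -.0231 -.0167 0 0 0 0;0.0854 -.0231 -.0167 0 0 0 0;0.0854 -.0231 -.0167 0 0 0 0;0.0854 -.0231 -.0167 0 0 0 0;0.0854 -.0231 -.0167 0 0 0 0;0.0854 -.0231 -.0167 0 0 0 0;0.0854 -.0231 -.0167 0 0 0 0'
python3 -m crank '0.0854 -.0231 -.0167 0 0 0 0;0.0854 -.0231 -.0167 0 0 0 0;0.0854 -.0231 -.0167 0 0 0 0;0.0854 -.0231 -.0167 0 0 0 0;0.0854 -.0231 -.0167 0 0 0 0;0.0854 -.0231 -.0167 0 0 0 0;0.0854 -.0231 -.0167 0 0 0 0;0.0854 -.0231 -.0167 0 0 0 0'
python3 -m crank '0.0854 -.0085 -.0347 0 0 0 0;0.0854 -.0085 -.0347 0 0 0 0;0.0854 -.0085 -.0347 0 0 0 0;0.0854 -.0085 -.0347 0 0 0 0;0.0854 -.0085 -.0347 0 0 0 0;0.0854 -.0085 -.0347 0 0 0 0;0.0854 -.0085 -.0347 0 0 0 0;0.0854 -.0085 -.0347 0 0 0 0'
python3 -m crank '0.0854 0 0 0 0 0 6.875;0.0854 0 0 0 0 0 6.875;0.0854 0 0 0 0 0 6.875;0.0854 0 0 0 0 0 6.875;0.0854 0 0 0 0 0 6.875;0.0854 0 0 0 0 0 6.875;0.0854 0 0 0 0 0 6.875;0.0854 0 0 0 0 0 6.875'
python3 -c "from h import *; print(telemetry.observe()['qpos'])"
```

```text
clock: 0.97
position: [0.3064, 0.4256, 0.2504]
tool_rot: [3.141, 0.0, 2.88]
force: [0.7, 0.2, 0.3]
grip_width: 0.0854
finger_force: 0.0
clock: 1.63
position: [0.4503, 0.2487, 0.2504]
tool_rot: [3.141, 0.0, 2.88]
force: [0.3, 1.1, 0.2]
grip_width: 0.0853
finger_force: 0.0
clock: 2.3
position: [0.4431, -0.0375, 0.2505]
tool_rot: [3.141, 0.0, 2.88]
force: [1.2, -0.6, 0.5]
grip_width: 0.0854
finger_force: 0.0
clock: 2.97
position: [0.4434, -0.0358, 0.2504]
tool_rot: [3.141, 0.0, 1.914]
force: [0.1, 0.0, -0.9]
grip_width: 0.0857
finger_force: 0.0
[-0.37799152  0.24822329  0.3898026   2.0663802  -0.1247952   0.848671
  0.42680401]
```

```bash
python3 -m crank '0.0854 0 0 0 0 0 6.875;0.0854 0 0 0 0 0 6.875;0.0854 0 0 0 0 0 6.875;0.0854 0 0 0 0 0 6.875;0.0854 0 0 0 0 0 6.875;0.0854 0 0 0 0 0 6.875;0.0854 0 0 0 0 0 6.875;0.0854 0 0 0 0 0 6.875'
python3 -m crank '0.0854 0 0 0.01 0 0 6.875;0.0854 0 0 0.01 0 0 6.875;0.0854 0 0 0.01 0 0 6.875;0.0854 0 0 0.01 0 0 6.875;0.0854 0 0 0.01 0 0 6.875;0.0854 0 0 0.01 0 0 6.875;0.0854 0 0 0.01 0 0 6.875;0.0854 0 0 0.01 0 0 6.875'
python3 - <<'E'
from h import *
print(telemetry.observe()['qpos'])
S=get("scene");a=cv2.resize(S["pixels"][95:205,200:300],None,fx=5,fy=5,interpolation=cv2.INTER_CUBIC)
cv2.imwrite("pics/c1.png",a[:,:,::-1])
E
```

```text
clock: 3.63
position: [0.4435, -0.0358, 0.2504]
tool_rot: [3.141, -0.0, 0.954]
force: [-0.3, -0.0, -0.8]
grip_width: 0.0855
finger_force: 0.0
clock: 4.3
position: [0.4435, -0.0358, 0.1699]
tool_rot: [3.142, -0.0, -0.006]
force: [0.2, 0.3, -1.1]
grip_width: 0.0856
finger_force: 0.0
[-0.61232246  0.46840685  0.73594482  2.15957132 -0.49901588  0.68561266
 -1.11018677]
```

View pics/c1.png

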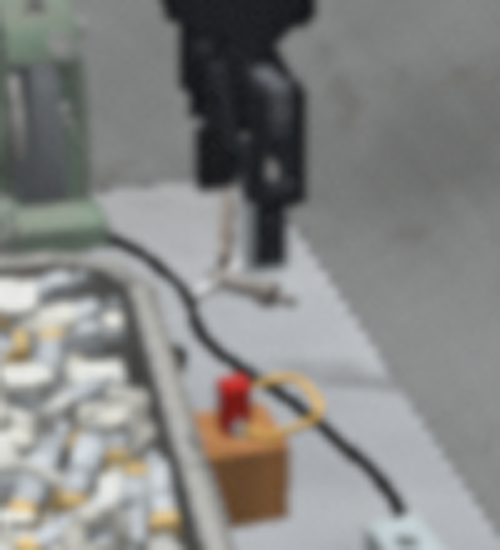

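The gripper hangs open above the red head (crop ~(233,400)), with the ring pointing to the right, towards the robot. Next I descend and grip.

```bash
python3 -m crank '0.0854 .0005 0 .0135 0 0 0;0.0854 0 0 .0135 0 0 0;0.0854 0 0 .0135 0 0 0;0.0854 0 0 .0135 0 0 0;0.0854 0 0 .0135 0 0 0;0.0854 0 0 .0115 0 0 0;0.0854 0 0 .0105 0 0 0;0.0854 0 0 0 0 0 0' 40
python3 -m crank '0.0 0 0 0 0 0 0;0.0 0 0 0 0 0 0;0.0 0 0 0 0 0 0;0.0 0 0 0 0 0 0;0.0 0 0 0 0 0 0;0.0 0 0 0 0 0 0;0.0 0 0 0 0 0 0;0.0 0 0 0 0 0 0' 40
```

```text
clock: 5.02
position: [0.4435, -0.0357, 0.0798]
tool_rot: [-3.141, 0.002, 0.003]
force: [-0.9, -0.5, -0.1]
grip_width: 0.0854
finger_force: 0.0
clock: 5.68
position: [0.4442, -0.0357, 0.0811]
tool_rot: [-3.141, -0.001, 0.0]
force: [0.5, 1.3, 6.7]
grip_width: 0.0144
finger_force: 41.6
```

```bash
python3 -m crank '0.0 0 0 -.003 0 0 0;0.0 0 0 -.01 0 0 0;0.0 0 0 -.015 0 0 0;0.0 0 0 -.02 0 0 0;0.0 0 0 -.03 0 0 0;0.0 0 0 -.03 0 0 0;0.0 0 0 -.03 0 0 0;0.0 0 0 -.02 0 0 0'
python3 - <<'E'
from h import *
o=telemetry.observe(); print(o['qpos'],o['position'],o['force'],o['moment'])
S=get("scene");p=proj(S,o['position']).astype(int);print(p)
a=cv2.resize(S["pixels"][p[1]-40:p[1]+60,p[0]-50:p[0]+50],None,fx=6,fy=6,interpolation=cv2.INTER_CUBIC)
cv2.imwrite("pics/c2.png",a[:,:,::-1])
E
```

```text
clock: 6.35
position: [0.444, -0.0362, 0.2411]
tool_rot: [-3.141, -0.001, -0.001]
force: [0.9, 1.3, -0.4]
grip_width: 0.0144
finger_force: 40.8
[-0.73745674  0.35303724  0.87203948  2.0907051  -0.36034141  0.85014729
 -1.22504594] [ 0.44397194 -0.03619275  0.24109076] [ 0.91441394  1.31968422 -0.35172206] [-0.03184616 -0.02546992  0.01353054]
[247 111]
```

View pics/c2.png

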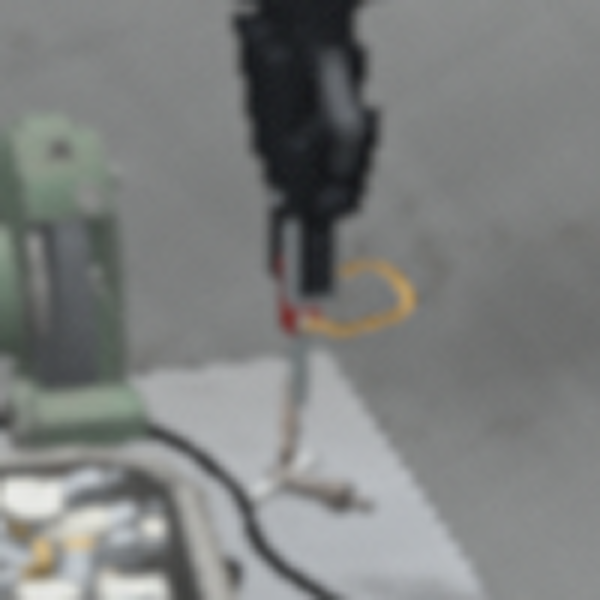

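The pin is held upright, head in the pads (crop ~(292,320)) and ring open to the right. Next I carry it over the axle and turn it by +95°.

```bash
python3 -m crank '0.0 -.0013 -.0286 0 0 0 0;0.0 -.0013 -.0286 0 0 0 0;0.0 -.0013 -.0286 0 0 0 0;0.0 -.0013 -.0286 0 0 0 0;0.0 -.0013 -.0286 0 0 0 0;0.0 -.0013 -.0286 0 0 0 0;0.0 -.0013 -.0286 0 0 0 0;0.0 -.0013 -.0286 0 0 0 0'
python3 -m crank '0.0 0 0 0 0 0 -6.8;0.0 0 0 0 0 0 -6.8;0.0 0 0 0 0 0 -6.8;0.0 0 0 0 0 0 -6.8;0.0 0 0 0 0 0 -6.8;0.0 0 0 0 0 0 -6.8;0.0 0 0 0 0 0 -6.8;0.0 0 0 0 0 0 -6.8'
python3 -m crank '0.0 0 0 0 0 0 -6.8;0.0 0 0 0 0 0 -6.8;0.0 0 0 0 0 0 -6.8;0.0 0 0 0 0 0 -6.8;0.0 0 0 0 0 0 -6.8;0.0 0 0 0 0 0 -6.6;0.0 0 0 0 0 0 0;0.0 0 0 0 0 0 0'
python3 - <<'E'
from h import *
o=telemetry.observe(); print(o['qpos'],o['position'],o['tool_rot'],o['force'])
T=get("top");S=get("scene")
a=cv2.resize(T["pixels"][175:235,160:260],None,fx=5,fy=5,interpolation=cv2.INTER_CUBIC)
b=cv2.resize(S["pixels"][130:240,230:330],None,fx=5,fy=5,interpolation=cv2.INTER_CUBIC)[:550]
c=np.zeros((550,790,3),np.uint8); c[:,:500]=b; c[:174,500:]=cv2.resize(a,(290,174)); cv2.imwrite("pics/c3.png",c[:,:,::-1])
u=np.arange(512)[None]+0*np.arange(384)[:,None]; v=np.arange(384)[:,None]+0*u
hs=cv2.cvtColor(S["pixels"],cv2.COLOR_RGB2HSV)
r=((cv2.inRange(hs,np.array((0,150,70)),np.array((6,255,255)))|cv2.inRange(hs,np.array((173,150,70)),np.array((180,255,255))))>0)&(u>240)&(u<310)&(v>120)&(v<230)
p=pts(S,r);vv,uu=np.nonzero(r);print(len(p),uu.min(),uu.max(),vv.min(),vv.max(),np.round(np.median(p,axis=0),4),p.min(0),p.max(0))
E
```

```text
clock: 7.07
position: [0.433, 0.1944, 0.2387]
tool_rot: [3.142, 0.0, 0.0]
force: [-0.3, 0.3, -0.9]
grip_width: 0.0145
finger_force: 40.8
clock: 7.73
position: [0.4333, 0.1928, 0.2387]
tool_rot: [-3.141, 0.0, 0.955]
force: [-0.4, 0.4, -1.1]
grip_width: 0.0148
finger_force: 40.8
clock: 8.4
position: [0.4335, 0.1927, 0.2387]
tool_rot: [-3.141, 0.0, 1.654]
force: [0.2, -0.1, -0.4]
grip_width: 0.0149
finger_force: 40.8
[-0.87324704  0.31981711  0.41278958  2.01274951 -0.17002791  0.8418477
 -0.28211873] [0.4334758  0.19269207 0.23869416] [-3.14126008e+00  4.55028553e-05  1.65401556e+00] [ 0.24910937 -0.07522007 -0.39404119]
75 281 287 158 172 [0.4336 0.202  0.2251] [0.4268235  0.1885701  0.20845822] [0.44138161 0.20580499 0.23835931]
```

View pics/c3.png

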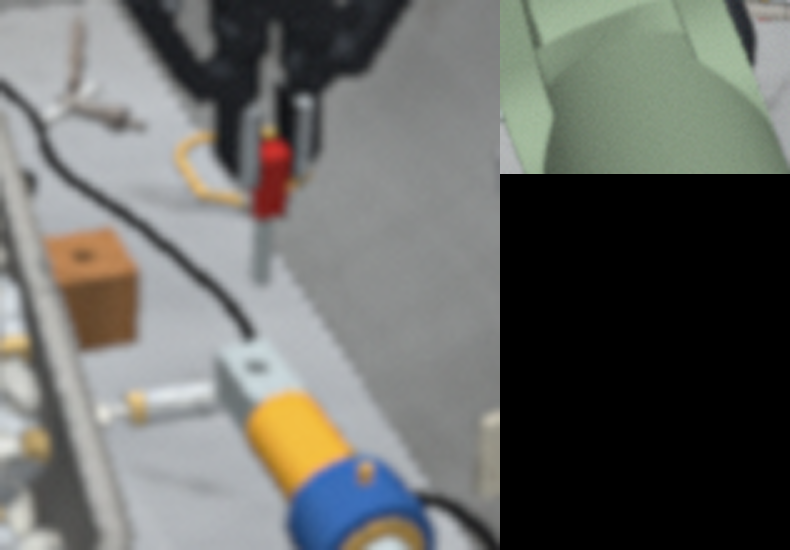

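The crop shows the pin upright above the bar: its tip is at (262,283), px (282.4,186.6), and the hole at (258,366), px (281.6,203.2). I'll compare the two rays next.

```bash
python3 - <<'E'
from h import *
S=get("scene")
print("hole",ray(S,281.6,203.2,.127))
for z in(.168,.170,.172): print("tip",z,ray(S,282.4,186.3,z))
print("head base", ray(S,230+269/5,130+215/5,.204), "bar end corners mid", ray(S,230+236/5,130+348/5,.127), "mid roller/bar top", ray(S,230+277/5,130+402/5,.127))
E
```

```text
hole [0.43383792 0.19636245 0.127     ]
tip 0.168 [0.43278781 0.1934876  0.168     ]
tip 0.17 [0.43390247 0.1964165  0.17      ]
tip 0.172 [0.43501712 0.19934539 0.172     ]
head base [0.43335192 0.1993034  0.204     ] bar end corners mid [0.43849587 0.18083528 0.127     ] mid roller/bar top [0.43491255 0.223538   0.127     ]
```

```bash
python3 -m crank '0.0 0 0 .006 0 0 0;0.0 0 0 .007 0 0 0;0.0 0 0 .007 0 0 0;0.0 0 0 .007 0 0 0;0.0 0 0 .006 0 0 0;0.0 0 0 .004 0 0 0;0.0 0 0 .001 0 0 0;0.0 0 0 0 0 0 0'
python3 -m crank '0.0 0 0 .001 0 0 0;0.0 0 0 .001 0 0 0;0.0 0 0 .001 0 0 0;0.0 0 0 .001 0 0 0;0.0 0 0 .001 0 0 0;0.0 0 0 .001 0 0 0;0.0 0 0 0 0 0 0;0.0 0 0 0 0 0 0'
```

```text
clock: 9.22
position: [0.4335, 0.1929, 0.2005]
tool_rot: [-3.141, 0.0, 1.658]
force: [-0.3, 0.3, -1.3]
grip_width: 0.0148
finger_force: 40.8
clock: 9.88
position: [0.4335, 0.193, 0.1948]
tool_rot: [-3.142, 0.0, 1.658]
force: [0.6, 0.1, -0.4]
grip_width: 0.0149
finger_force: 40.8
```

```bash
python3 -m crank '0.0 0 0 .0006 0 0 0;0.0 0 0 .0006 0 0 0;0.0 0 0 .0006 0 0 0;0.0 0 0 .0006 0 0 0;0.0 0 0 .0006 0 0 0;0.0 0 0 0 0 0 0;0.0 0 0 0 0 0 0;0.0 0 0 0 0 0 0'
```

```text
clock: 10.55
position: [0.4336, 0.193, 0.1918]
tool_rot: [-3.142, 0.0, 1.658]
force: [0.0, 0.2, -0.9]
grip_width: 0.0147
finger_force: 40.8
```

```bash
python3 -m crank '0.0 0 0 .0006 0 0 0;0.0 0 0 .0006 0 0 0;0.0 0 0 .0006 0 0 0;0.0 0 0 .0006 0 0 0;0.0 0 0 .0006 0 0 0;0.0 0 0 0 0 0 0;0.0 0 0 0 0 0 0;0.0 0 0 0 0 0 0'
```

```text
clock: 11.22
position: [0.4336, 0.1929, 0.1888]
tool_rot: [3.142, 0.0, 1.658]
force: [-0.5, 0.3, -0.7]
grip_width: 0.0146
finger_force: 40.8
```

```bash
python3 -m crank '0.0 0 0 .0007 0 0 0;0.0 0 0 .0007 0 0 0;0.0 0 0 .0007 0 0 0;0.0 0 0 .0007 0 0 0;0.0 0 0 .0007 0 0 0;0.0 0 0 .0005 0 0 0;0.0 0 0 0 0 0 0;0.0 0 0 0 0 0 0'
python3 - <<'E'
from h import *
S=get("scene")
b=cv2.resize(S["pixels"][150:230,245:325],None,fx=6,fy=6,interpolation=cv2.INTER_CUBIC)
cv2.imwrite("pics/c4.png",b[:,:,::-1])
E
```

```text
clock: 11.88
position: [0.4336, 0.193, 0.1848]
tool_rot: [-3.142, 0.0, 1.658]
force: [-0.0, -0.8, -2.1]
grip_width: 0.0148
finger_force: 40.8
```

View pics/c4.png

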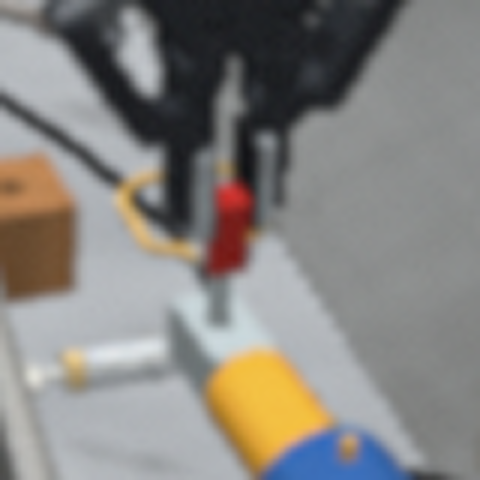

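The shank enters the bar top at crop (222,320). About 21 mm is still visible, so the tip is in the hole. I'll press on gently.

```bash
python3 -m crank '0.0 0 0 .0008 0 0 0;0.0 0 0 .0008 0 0 0;0.0 0 0 .0008 0 0 0;0.0 0 0 .0008 0 0 0;0.0 0 0 .0008 0 0 0;0.0 0 0 0 0 0 0;0.0 0 0 0 0 0 0;0.0 0 0 0 0 0 0'
python3 -m crank '0.0 0 0 .0005 0 0 0;0.0 0 0 .0005 0 0 0;0.0 0 0 .0005 0 0 0;0.0 0 0 .0005 0 0 0;0.0 0 0 0 0 0 0;0.0 0 0 0 0 0 0;0.0 0 0 0 0 0 0;0.0 0 0 0 0 0 0'
```

```text
clock: 12.6
position: [0.4325, 0.1929, 0.1803]
tool_rot: [-3.139, 0.001, 1.658]
force: [-5.8, 0.2, -3.3]
grip_width: 0.0148
finger_force: 40.3
clock: 13.27
position: [0.4324, 0.1928, 0.1783]
tool_rot: [-3.139, 0.001, 1.658]
force: [-5.2, 0.5, -1.9]
grip_width: 0.0147
finger_force: 40.5
```

```bash
python3 -m crank '0.0 0 0 .0008 0 0 0;0.0 0 0 .0008 0 0 0;0.0 0 0 .0008 0 0 0;0.0 0 0 .0008 0 0 0;0.0 0 0 .0008 0 0 0;0.0 0 0 .0008 0 0 0;0.0 0 0 0 0 0 0;0.0 0 0 0 0 0 0'
python3 -m crank '0.0 0 0 .0008 0 0 0;0.0 0 0 .0008 0 0 0;0.0 0 0 .0008 0 0 0;0.0 0 0 .0008 0 0 0;0.0 0 0 .0008 0 0 0;0.0 0 0 .0008 0 0 0;0.0 0 0 0 0 0 0;0.0 0 0 0 0 0 0'
```

```text
clock: 13.93
position: [0.4323, 0.1927, 0.1734]
tool_rot: [-3.139, 0.001, 1.658]
force: [-5.4, 0.8, -4.0]
grip_width: 0.0143
finger_force: 40.2
clock: 14.6
position: [0.4323, 0.1927, 0.1686]
tool_rot: [-3.139, 0.001, 1.658]
force: [-5.6, -0.1, -3.0]
grip_width: 0.0151
finger_force: 40.3
```

```bash
python3 -m crank '0.0 0 0 .0007 0 0 0;0.0 0 0 .0007 0 0 0;0.0 0 0 .0007 0 0 0;0.0 0 0 .0007 0 0 0;0.0 0 0 .0007 0 0 0;0.0 0 0 .0005 0 0 0;0.0 0 0 0 0 0 0;0.0 0 0 0 0 0 0'
python3 -m crank '0.0 0 0 .0005 0 0 0;0.0 0 0 .0005 0 0 0;0.0 0 0 .0005 0 0 0;0.0 0 0 .0005 0 0 0;0.0 0 0 0 0 0 0;0.0 0 0 0 0 0 0;0.0 0 0 0 0 0 0;0.0 0 0 0 0 0 0'
```

```text
clock: 15.27
position: [0.4324, 0.1928, 0.1647]
tool_rot: [-3.139, 0.001, 1.658]
force: [-5.8, 0.3, -1.8]
grip_width: 0.0149
finger_force: 40.5
clock: 15.93
position: [0.4324, 0.1928, 0.1628]
tool_rot: [-3.139, 0.001, 1.658]
force: [-6.2, 1.0, -1.8]
grip_width: 0.0147
finger_force: 40.6
```

```bash
python3 -m crank '0.0 0 0 .0005 0 0 0;0.0 0 0 .0005 0 0 0;0.0 0 0 .0005 0 0 0;0.0 0 0 .0005 0 0 0;0.0 0 0 0 0 0 0;0.0 0 0 0 0 0 0;0.0 0 0 0 0 0 0;0.0 0 0 0 0 0 0'
python3 - <<'E'
from h import *
S=get("scene")
b=cv2.resize(S["pixels"][150:230,245:325],None,fx=6,fy=6,interpolation=cv2.INTER_CUBIC)
cv2.imwrite("pics/c5.png",b[:,:,::-1])
E
```

```text
clock: 16.6
position: [0.433, 0.1928, 0.1616]
tool_rot: [-3.14, -0.0, 1.658]
force: [-8.9, -2.2, 20.8]
grip_width: 0.0148
finger_force: 43.6
```

View pics/c5.png

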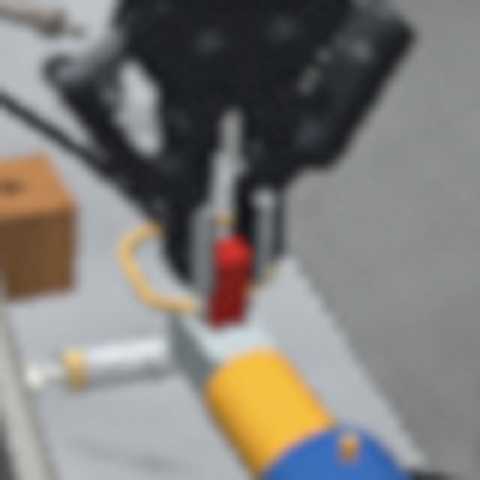

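The shoulder sits on the bar with 20.8 N on the tool, and the ring is still open. I'll release and back off upwards.

```bash
python3 -m crank '0.0 0 0 -.0008 0 0 0;0.0854 0 0 0 0 0 0;0.0854 0 0 0 0 0 0;0.0854 0 0 0 0 0 0;0.0854 0 0 0 0 0 0;0.0854 0 0 0 0 0 0;0.0854 0 0 0 0 0 0;0.0854 0 0 0 0 0 0'
python3 -m crank '0.0854 0 0 -.004 0 0 0;0.0854 0 0 -.008 0 0 0;0.0854 0 0 -.01 0 0 0;0.0854 0 0 -.01 0 0 0;0.0854 0 0 -.01 0 0 0;0.0854 0 0 -.01 0 0 0;0.0854 0 0 -.008 0 0 0;0.0854 0 0 0 0 0 0'
python3 - <<'E'
from h import *
S=get("scene")
b=cv2.resize(S["pixels"][150:230,245:325],None,fx=6,fy=6,interpolation=cv2.INTER_CUBIC)
cv2.imwrite("pics/c6.png",b[:,:,::-1])
E
```

```text
clock: 17.32
position: [0.4336, 0.1929, 0.162]
tool_rot: [-3.142, 0.0, 1.658]
force: [-0.2, -0.1, 1.4]
grip_width: 0.0855
finger_force: 0.0
clock: 17.98
position: [0.4341, 0.1933, 0.2238]
tool_rot: [3.139, -0.001, 1.658]
force: [0.5, 0.1, -0.3]
grip_width: 0.0856
finger_force: 0.0
```

View pics/c6.png

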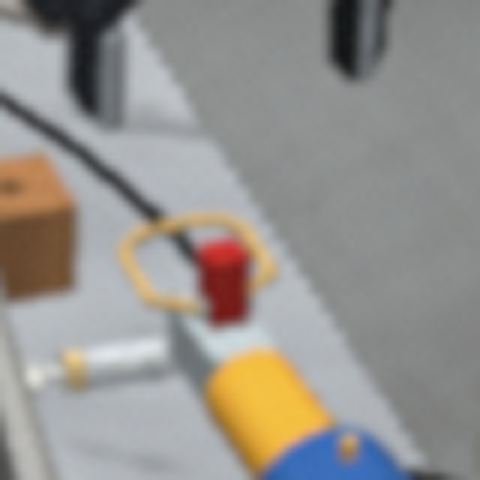

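The pin is home and upright (head at (225,285)), with the ring open towards the free end. I have one picture left. Now I set the fingers astride the bar and push the ring's arms down.

```bash
python3 -m crank '0.036 -.006 0 0 0 0 0;0.036 -.006 0 0 0 0 0;0.036 -.007 0 0 0 0 0;0.036 -.007 0 0 0 0 0;0.036 0 0 0 0 0 0;0.036 0 0 0 0 0 0;0.036 0 0 0 0 0 0;0.036 0 0 0 0 0 0'
python3 -m crank '0.036 0 0 .008 0 0 0;0.036 0 0 .008 0 0 0;0.036 0 0 .008 0 0 0;0.036 0 0 .007 0 0 0;0.036 0 0 .006 0 0 0;0.036 0 0 .005 0 0 0;0.036 0 0 .004 0 0 0;0.036 0 0 0 0 0 0'
python3 -m crank '0.036 0 0 .003 0 0 0;0.036 0 0 .003 0 0 0;0.036 0 0 .003 0 0 0;0.036 0 0 .003 0 0 0;0.036 0 0 .002 0 0 0;0.036 0 0 .002 0 0 0;0.036 0 0 .002 0 0 0;0.036 0 0 0 0 0 0'
```

```text
clock: 18.7
position: [0.4358, 0.1673, 0.222]
tool_rot: [-3.142, -0.0, 1.658]
force: [-0.7, 0.6, -1.1]
grip_width: 0.0359
finger_force: 0.0
clock: 19.37
position: [0.4356, 0.1669, 0.1752]
tool_rot: [-3.141, 0.001, 1.658]
force: [0.3, 0.0, -0.6]
grip_width: 0.0359
finger_force: 0.0
clock: 20.03
position: [0.4358, 0.167, 0.1577]
tool_rot: [-3.141, 0.0, 1.658]
force: [0.4, -0.7, 0.7]
grip_width: 0.036
finger_force: 0.3
```

```bash
python3 -m crank '0.036 0 0 .002 0 0 0;0.036 0 0 .002 0 0 0;0.036 0 0 .002 0 0 0;0.036 0 0 .002 0 0 0;0.036 0 0 .002 0 0 0;0.036 0 0 .002 0 0 0;0.036 0 0 .002 0 0 0;0.036 0 0 0 0 0 0'
python3 -m crank '0.036 0 0 .002 0 0 0;0.036 0 0 .002 0 0 0;0.036 0 0 .002 0 0 0;0.036 0 0 .002 0 0 0;0.036 0 0 .002 0 0 0;0.036 0 0 .002 0 0 0;0.036 0 0 .002 0 0 0;0.036 0 0 0 0 0 0'
```

```text
clock: 20.7
position: [0.4358, 0.1672, 0.1437]
tool_rot: [-3.141, 0.0, 1.658]
force: [1.4, 0.2, 1.5]
grip_width: 0.0358
finger_force: 1.0
clock: 21.37
position: [0.4357, 0.1669, 0.1296]
tool_rot: [-3.141, 0.0, 1.658]
force: [0.5, -0.6, 1.1]
grip_width: 0.0358
finger_force: 0.7
```

```bash
python3 -m crank '0.036 0 0 .002 0 0 0;0.036 0 0 .002 0 0 0;0.036 0 0 .002 0 0 0;0.036 .001 0 .001 0 0 0;0.036 .001 0 .001 0 0 0;0.036 .001 0 .001 0 0 0;0.036 .001 0 0 0 0 0;0.036 0 0 0 0 0 0'
python3 -m crank '0.036 .001 0 0 0 0 0;0.036 .001 0 0 0 0 0;0.036 .001 0 0 0 0 0;0.036 .001 0 0 0 0 0;0.036 .001 0 0 0 0 0;0.036 0 0 0 0 0 0;0.036 0 0 0 0 0 0;0.036 0 0 0 0 0 0'
```

```text
clock: 22.03
position: [0.4353, 0.1712, 0.1209]
tool_rot: [-3.141, 0.0, 1.658]
force: [0.4, -2.6, 0.3]
grip_width: 0.0359
finger_force: 0.8
clock: 22.7
position: [0.435, 0.1761, 0.121]
tool_rot: [3.142, -0.0, 1.658]
force: [1.4, -1.5, -0.4]
grip_width: 0.0359
finger_force: 0.7
```

```bash
python3 -m crank '0.036 .0006 0 0 0 0 0;0.036 .0006 0 0 0 0 0;0.036 .0006 0 0 0 0 0;0.036 .0006 0 0 0 0 0;0.036 0 0 0 0 0 0;0.036 0 0 0 0 0 0;0.036 0 0 0 0 0 0;0.036 0 0 0 0 0 0'
python3 - <<'E'
from h import *
S=get("scene"); b=cv2.resize(S["pixels"][150:230,245:325],None,fx=6,fy=6,interpolation=cv2.INTER_CUBIC)
hs=cv2.cvtColor(S["pixels"],cv2.COLOR_RGB2HSV)
v,u=np.mgrid[0:384,0:512]
r=(cv2.inRange(hs,np.array((14,110,90)),np.array((30,255,255)))>0)&(u>255)&(u<300)&(v>175)&(v<235)
W=pts(S,r); W=W[W[:,1]<.21]; print(len(W),np.round(W,3).tolist()[:40])
E
```

```text
clock: 23.37
position: [0.4348, 0.1785, 0.121]
tool_rot: [3.142, -0.0, 1.658]
force: [1.2, -2.3, -1.1]
grip_width: 0.0362
finger_force: 0.9
14 [[0.487, 0.183, 0.154], [0.428, -0.012, 0.016], [0.416, 0.195, 0.128], [0.414, 0.195, 0.129], [0.453, 0.194, 0.127], [0.451, 0.198, 0.129], [0.456, 0.198, 0.128], [0.453, 0.196, 0.126], [0.455, 0.196, 0.124], [0.351, 0.063, -0.002], [0.35, 0.068, -0.002], [0.349, 0.081, -0.002], [0.35, 0.088, -0.0], [0.35, 0.102, 0.0]]
```

```bash
python3 -m crank '0.036 .0004 0 0 0 0 0;0.036 .0004 0 0 0 0 0;0.036 .0004 0 0 0 0 0;0.036 .0003 0 0 0 0 0;0.036 0 0 0 0 0 0;0.036 0 0 0 0 0 0;0.036 0 0 0 0 0 0;0.036 0 0 0 0 0 0'
```

```text
clock: 24.08
position: [0.4347, 0.18, 0.121]
tool_rot: [3.142, -0.0, 1.658]
force: [0.6, -2.0, -1.1]
grip_width: 0.0359
finger_force: 1.2
```

```bash
python3 -m crank '0.036 .0004 0 0 0 0 0;0.036 .0004 0 0 0 0 0;0.036 .0004 0 0 0 0 0;0.036 .0003 0 0 0 0 0;0.036 0 0 0 0 0 0;0.036 0 0 0 0 0 0;0.036 0 0 0 0 0 0;0.036 0 0 0 0 0 0'
python3 -m crank '0.036 .0004 0 0 0 0 0;0.036 .0004 0 0 0 0 0;0.036 .0004 0 0 0 0 0;0.036 .0003 0 0 0 0 0;0.036 0 0 0 0 0 0;0.036 0 0 0 0 0 0;0.036 0 0 0 0 0 0;0.036 0 0 0 0 0 0'
```

```text
clock: 24.75
position: [0.4346, 0.1811, 0.121]
tool_rot: [-3.142, 0.0, 1.658]
force: [1.5, -5.6, -1.5]
grip_width: 0.0359
finger_force: 2.8
clock: 25.42
position: [0.4346, 0.1817, 0.1209]
tool_rot: [-3.142, 0.001, 1.657]
force: [3.7, -10.6, -1.6]
grip_width: 0.0359
finger_force: 5.9
```

The force climbs to 10.6 N, so the ring is at its stop. I'll back away from the arms, rise and check.

```bash
python3 -m crank '0.036 -.002 0 0 0 0 0;0.036 -.003 0 0 0 0 0;0.036 -.004 0 0 0 0 0;0.036 -.005 0 0 0 0 0;0.036 -.005 0 0 0 0 0;0.036 -.005 0 0 0 0 0;0.036 -.004 0 0 0 0 0;0.036 0 0 0 0 0 0'
python3 -m crank '0.036 0 0 -.006 0 0 0;0.036 0 0 -.012 0 0 0;0.036 0 0 -.02 0 0 0;0.036 0 0 -.02 0 0 0;0.036 0 0 -.02 0 0 0;0.036 0 0 -.02 0 0 0;0.036 0 0 -.01 0 0 0;0.036 0 0 0 0 0 0'
python3 - <<'E'
from h import *
S=get("scene"); b=cv2.resize(S["pixels"][150:250,235:335],None,fx=6,fy=6,interpolation=cv2.INTER_CUBIC)
cv2.imwrite("pics/c7.png",b[:,:,::-1])
E
```

```text
clock: 26.08
position: [0.437, 0.1541, 0.1211]
tool_rot: [3.142, 0.0, 1.657]
force: [0.4, -0.3, -0.1]
grip_width: 0.0357
finger_force: 0.0
clock: 26.75
position: [0.4376, 0.1556, 0.2309]
tool_rot: [3.139, -0.002, 1.658]
force: [-0.1, -0.2, 0.7]
grip_width: 0.0363
finger_force: 0.0
```

View pics/c7.png

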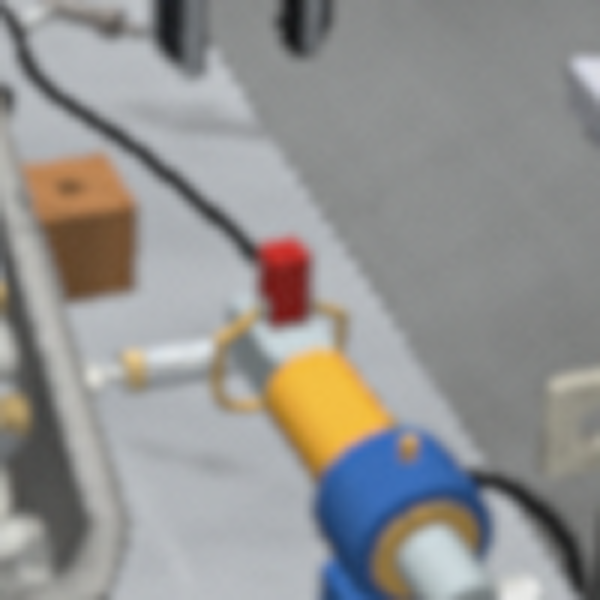

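The ring hangs round the bar, with its lower bend at crop (235,402), px (274,217). The pin head is upright at (285,283). I'll check the angle by projection.

```bash
python3 - <<'E'
from h import *
S=get("scene"); d=np.array([.087,-.996,0]); y=np.array([.996,.087,0]); p=np.array([.4328,.1935,.133])
for th in(1.5,1.3,1.1):
  for r,w in((34,24),(44,14)):
    print(th,r,(proj(S,p+y*w/1e3+r/1e3*(np.cos(th)*d-np.sin(th)*np.array([0,0,1])))-[235,150])*6)
E
```

```text
1.5 34 [213.24016705 387.90883763]
1.5 44 [236.9842048 403.2237434]
1.3 34 [206.08492551 375.15426373]
1.3 44 [227.68257114 386.7987205 ]
1.1 34 [199.46800489 360.13490539]
1.1 44 [219.11858569 367.52770658]
```

The bend matches 1.5 rad, which predicts (237,403), so I hand the job in.

```bash
python3 -c "from workcell import bot; print(bot.job_done())"
```

```text
the job is handed in; nothing more can be done
None
```

The linchpin is home in the axle's cross hole, its ring is swung down to about 1.5 rad (measured from the last picture) and released, and the job was handed in at about 27 s; the hand-in returned no verdict.

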